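Park the index plunger and swing the speaker turntable round

TASK

Free the repair turntable: pull up the T-handle of its sprung index plunger, turn it clockwise until you feel its stop, and let it sink into the rest notch just before the stop, so that it stays up by itself. Then let go of it and push the post on the turntable gently clockwise until the table reaches its far stop, leaving the plunger parked, the hand clear and the other things on the bench where they are. Never force the plunger against its stop.

Things in the scene. Friction and masses are not known exactly. Their poses are not given: they have to be found in the camera images.
- stand: Grey base plate of the turntable stand, 262 x 250 x 12 mm, fixed to the bench. Origin on the bench under the turntable's axis, z up. The plunger's vertical axis is at x = -85 mm, y = 0 in this frame, held by an aluminium bracket (top 62 mm above the bench) on the plate's -x side.
- turntable: The turntable: an aluminium disc 210 mm across, top 42 mm above the bench. Origin on its axis at bench height, axes as stand at the start; it turns about z. A dark loudspeaker, 112 mm across, is bolted magnet-up in its middle (top 86 mm above the bench).
- thandle: The plunger's lifting and turning part: black T-handle, an upright flat bar 44 mm long (own y), 12 mm thick (own x), 26 mm tall, on a shank with a 4 mm cross pin parallel to the bar. Origin on the plunger axis, at bench height when home; it moves with the handle. The bar spans 104 to 130 mm above this origin.
- grip (a point): Centre of the T-handle's bar, on the plunger axis, 117 mm above the bench when home; axes as thandle.
- castle (a point): Centre of the castellated steel collar round the plunger, on the bracket: 46 mm across, its highest teeth 90 mm above the bench, this point 66 mm. At turn 0 the cross pin stands in a deep slot; next clockwise a rim, past the rim the rest notch 3 mm lower, then at once a wall too high to lift over: the stop.
- plunger (a joint): Lift in m: 0 home (its end locks the turntable), top stop 0.016. The spring pulls down 6 N at home, 10 N at 0.013. Above 0.0105 it can turn clockwise over the rim (turn at 0.0125 to 0.015). In the rest notch it reads 0.0075; left on the rim (0.0105) it is not parked. Eased down onto the notch's floor, the hand feels the spring's pull vanish.
- knob (a joint): Turn of the T-handle in rad, 0 at the start, positive clockwise from above. The notch's centre lies anywhere from 0.88 to 1.42 (not measured, differs each time). The wall is met 0.055 past the centre: back off 0.05 from first touch to let the pin down freely. Under 0.1 N m turns it; at the wall torque rises about 0.1 N m per 0.01 rad: feel for it in steps of 0.03 or less, stop within 0.3 N m.
- swivel (a joint): Angle of the turntable in rad, 0 at the start (locked by the plunger), positive clockwise from above, far stop at 1.1. It needs about 2 N at the post and stays where it is left.
- post (a point): Upright round steel post on the turntable to push it by: 16 mm across, 63 mm tall, 85 mm from the turntable's axis. This point is at its foot, 42 mm above the bench. At the start it stands at x = 0, y = +85 mm in the stand's frame; clockwise takes it towards the stand's +x. Push with under 20 N.
- screwdriver: loose screwdriver, lying near the turntable. A bystander; leave it alone.
- capacitor: loose upright capacitor can, 25 mm across, 40 mm tall, near the turntable. A bystander; leave it alone.
- transformer: loose transformer, 70 x 60 x 35 mm. A bystander; leave it alone.
- solder_reel: loose reel, 64 mm across, 35 mm tall. A bystander; leave it alone.
- fan_blade: loose white three-bladed fan, 165 mm across, lying flat. A bystander; leave it alone.
- screw_jar: loose amber screw jar, 56 mm across, 70 mm tall. A bystander; leave it alone.
- remote: loose black remote control, 160 x 45 x 18 mm. A bystander; leave it alone.

How it is judged (in metres and radians):
On the way, in this order (a step that is already met when the one before it is completed fails the run):
1. the plunger sits in its rest notch with the hand off it, the table not yet swung (value of joint plunger between 0.0058 and 0.0092 m and value of joint knob above 0.7 rad and contact force between the fingers and thandle below 0.1 N and value of joint swivel below 0.12 rad), for 0.3 s.
2. the table is swung to its far stop (value of joint swivel above 1.05 rad), for 0.2 s.
At the end, for the whole second after the job is handed in: The plunger rests by itself in its notch (lift 5.8 to 9.2 mm, turned more than 0.7 rad), and the table stands still within 0.05 rad of its far stop (angle above 1.05 rad) (value of joint plunger between 0.0058 and 0.0092 m and value of joint knob above 0.7 rad and value of joint swivel above 1.05 rad and velocity of joint swivel between -0.03 and 0.03 rad/s); the robot touches nothing.
It fails at once if the plunger is forced against its stop, rim or the table's hole (over 40 N between T-handle part and stand) (contact force between thandle and stand above 40 N).
It fails at once if the turntable or its post is pushed harder than 40 N (contact force between the arm and turntable above 40 N).
It fails at once if another thing on the bench is moved by more than 25 mm (distance of any of screwdriver, capacitor, transformer, solder_reel, fan_blade, screw_jar, remote from where it was at the start of the episode above 0.025 m).
It also fails if it takes over 72 s, if anything falls off the work surface, if the arm or the gripper's body presses on something with over 40 N, if the wrist force passes 120 N, or if a joint passes its speed limit or range.

ROBOT

A 6-joint arm with a two-finger parallel gripper is mounted at the origin on the work surface. World frame = base frame: x ahead of the robot, y to its left, z up, the work surface at z = 0. Lengths are in m, angles in degrees, forces in N, time in s.
With the tool pointing down it reaches from about 0.325 to 0.775 m from the base axis. Payload 5.5 kg.
Tool frame: the origin (TCP) lies midway between the tips of the shut fingers; the grasp point (between the pads) lies r.grip_point_offset behind it (r.grip_point_offset is the distance from the TCP to the grasp point, in m); z points along the fingers, y is the line along which they close (so a half turn about z gives the same grasp; the last joint's range is limited). The gripper opens to 88 mm and grips with 3 to 60 N. Pads are 20 mm wide; open, the fingers measure 115 mm over their backs; the gripper's body (75 mm by 178 mm) begins 61 mm behind the grasp point.
Start: joints at [66.824, 5.22, 70.514, -0, 104.267, -3.249], TCP at [0.205, 0.564, 0.223] pointing down, gripper open.
Joint ranges: [-164.24, 164.24], [-49.07, 125.15], [9.68, 141.18], [-86.29, 266.29], [3.28, 154.24], [-151.56, 151.56]. Speed limits (degrees/s): [147.25, 147.25, 172.46, 180, 180, 180].

INTERFACE

Orientations are given as [roll, pitch, yaw] about the fixed x, y, z axes, in that order (R = Rz(yaw) Ry(pitch) Rx(roll)).
In Python, from plant import r gives the robot as it stands. Calls block until the motion is done:
- r.reach(position, orientation): joint-space move of the TCP to a pose.
- r.move_l(position, ori=None, rate=0.15, max_force=None): straight line of the TCP; ori=None keeps the orientation; rate is the mean speed in m/s. With max_force (N) it stops when the force on the tool has changed by that much, and returns True; else False.
- r.goto_joints(angles): joint-space move.
- r.gripper_open() and r.grab(): open the fingers fully, or close them until they stop; the grip force is fixed at half the most.
- r.dwell(seconds).
- r.ik(position, orientation): joint angles nearest the present ones, or None.
- r.read_camera(name): name is "scene" or "top"; returns (picture, depth): 480x640x3 uint8, red, green, blue; 480x640 float32, m along the optical axis (not along the pixel's ray), 0 where there is no reading.
- r.get_calibration(name): a dict with "fovy" (degrees; the focal length in pixels is half the picture's height over the tangent of half this angle, whatever the lens; pixels are square), "cx", "cy" (the principal point, pixels), "k1" (the pictures are not rectified: a ray, as slopes to the right and down, at radius r is drawn at 1 + k1 r^2 times it, then the intrinsics apply), "rvec" (rotation vector, rad) and "tvec" (3), from world to camera coordinates, as OpenCV has them. Camera axes: x right, y down, z forward; pixel columns grow to the right and rows downward; lengths in m; the calibration is good to about 2 mm. A picture is of the moment at which its call begins. get_calibration takes no time and is no camera call.
A pose or a line that the arm cannot do raises r.Unreachable and nothing moves.
- r.job_done(): hands the job in; it is judged then, once.
Trained networks look in the newest picture that a camera, given by its name, has taken for a name from the list of things; names that differ only in an ending like _2 or _b are one class to them, and where a whole thing is asked for, a point or a joint stands for the part that bears it (a point fixed in the world has none). Each returns a list of dicts, best first, with "conf" (0 to 1); they miss things now and then, are a little off and sometimes report something else, mostly with a low value. They report only what shows in the picture. A call takes as long as a camera call.
- r.recognise(camera, query): "centre" ([column, row] as shares, 0 to 1, of the picture: columns of its width, rows of its height, amid what is visible of it).
Readings, each from a call of its own:
- r.read_clock(): time.
- r.read_q(): joint angles.
- r.read_joint_velocities(): joint speeds.
- r.read_effort(): joint torques, N m.
- r.read_tool_pos(): TCP position.
- r.read_ee_rot(): TCP orientation.
- r.read_contact_force(): force on the tool from outside, world axes, zero at the start.
- r.read_ft_torque(): the same for the moment, N m.
- r.read_gripper_width(): opening from 0.0 (shut) to 1.0 (fully open).
- r.read_grasp_force(): force on a finger pad.
Only numpy, scipy, OpenCV 4.12 (cv2) and the standard library are available. Lean on these libraries where they do the work, as an engineer would, in place of code of your own. Each camera call takes 0.05 s, during which the arm holds its last target. There are 200 camera calls.

## Working session

There is one attempt and no reset: what is moved stays moved. The work goes in short steps, each a Python script; the robot and the scene stay as the last script left them, time stands still between calls to the robot, and variables do not carry over. Pictures are saved under pics/ and viewed, at most 10 in all, crops included, and the job is handed in when it is done.

```bash
mkdir -p pics; ls; cat > h.py <<'E'
import numpy as np, cv2
from plant import r
def cal(n):
    c=r.get_calibration(n); f=240/np.tan(np.radians(c["fovy"])/2)
    R=cv2.Rodrigues(np.array(c["rvec"],float))[0]; t=np.array(c["tvec"],float).ravel()
    return c,f,R,t
def ray(n,u,v):
    c,f,R,t=cal(n); K=np.array([[f,0,c["cx"]],[0,f,c["cy"]],[0,0,1]])
    s=cv2.undistortPointsIter(np.array([[[u,v]]],float),K,np.array([c["k1"],0,0,0,0.]),None,None,(3,50,1e-10)).ravel()
    return s,R,t
def at_z(n,u,v,z):
    s,R,t=ray(n,u,v); o=-R.T@t; d=R.T@np.array([s[0],s[1],1]); return o+d*(z-o[2])/d[2]
def at_d(n,u,v,d):
    s,R,t=ray(n,u,v); return R.T@(np.array([s[0],s[1],1])*d-t)
def cloud(n,depth):
    c,f,R,t=cal(n); K=np.array([[f,0,c["cx"]],[0,f,c["cy"]],[0,0,1]])
    vv,uu=np.mgrid[0:480,0:640]; p=np.stack([uu,vv],-1).reshape(-1,1,2).astype(float)
    s=cv2.undistortPointsIter(p,K,np.array([c["k1"],0,0,0,0.]),None,None,(3,30,1e-9)).reshape(480,640,2)
    P=np.dstack([s[...,0]*depth,s[...,1]*depth,depth])-t
    W=P@R; W[depth<=0]=np.nan
    return W
E
python3 - <<'E'
from h import *
for n in ("scene","top"):
    im,d=r.read_camera(n); cv2.imwrite(f"pics/{n}0.png",im[...,::-1]); np.savez(f"{n}0.npz",im=im,d=d)
    c,f,R,t=cal(n); print(n,-R.T@t,f,c["k1"])
    for q in ["turntable","thandle","castle","post","stand","screwdriver","capacitor","transformer","solder_reel","fan_blade","screw_jar","remote"]:
        o=r.recognise(n,q)[:2]
        for x in o:
            u,v=x["centre"][0]*640,x["centre"][1]*480
            dd=d[int(v),int(u)]
            print(q,round(x["conf"],2),round(u),round(v),at_d(n,u,v,dd).round(3) if dd>0 else None)
E
```

```text
pics
scene [1.48477763 0.20798891 0.93060382] 537.1347739805149 -0.02294598724539293
turntable 0.9 360 272 [0.581 0.084 0.057]
thandle 0.59 364 220 [0.463 0.066 0.118]
castle 0.7 360 277 [0.589 0.085 0.049]
castle 0.54 362 220 [0.46  0.062 0.116]
post 0.86 359 271 [0.58  0.081 0.06 ]
stand 0.7 357 275 [0.587 0.077 0.053]
screwdriver 0.55 289 247 [ 0.504 -0.114  0.025]
screwdriver 0.51 363 271 [0.577 0.089 0.059]
capacitor 0.58 429 280 [0.521 0.244 0.013]
transformer 0.58 525 297 [0.538 0.465 0.03 ]
solder_reel 0.88 514 329 [0.648 0.435 0.036]
solder_reel 0.46 179 201 [ 0.391 -0.474  0.024]
fan_blade 0.71 524 293 [0.528 0.461 0.033]
fan_blade 0.57 180 203 [ 0.399 -0.468  0.025]
screw_jar 0.91 138 246 [ 0.632 -0.461  0.061]
remote 0.65 482 255 [0.4   0.366 0.018]
top [ 0.32919747 -0.01926218  1.64536068] 534.3778349965712 -0.13702347206265814
turntable 0.8 300 233 [0.536 0.075 0.088]
turntable 0.47 300 259 [0.454 0.076 0.127]
thandle 0.5 305 257 [0.46  0.061 0.131]
thandle 0.37 362 244 [ 0.502 -0.109  0.028]
castle 0.67 303 240 [0.514 0.069 0.082]
post 0.75 298 230 [0.544 0.082 0.082]
stand 0.85 302 239 [0.517 0.07  0.081]
screwdriver 0.58 365 248 [ 0.492 -0.118  0.027]
capacitor 0.64 244 241 [0.52  0.247 0.047]
transformer 0.87 178 245 [0.517 0.457 0.035]
solder_reel 0.93 180 210 [0.627 0.455 0.024]
solder_reel 0.29 295 233 [0.537 0.092 0.082]
fan_blade 0.67 477 278 [ 0.39  -0.459  0.015]
screw_jar 0.52 479 208 [ 0.601 -0.465  0.062]
```

```bash
python3 - <<'E'
from h import *
a=np.load("top0.npz"); W=cloud("top",a["d"]); im=a["im"]
c=im[170:310,210:390,::-1]; cv2.imwrite("pics/topc.png",cv2.resize(c,None,fx=4,fy=4,interpolation=cv2.INTER_CUBIC))
b=np.load("scene0.npz"); W2=cloud("scene",b["d"])
c=b["im"][170:350,230:470,::-1]; cv2.imwrite("pics/sc.png",cv2.resize(c,None,fx=3.3,fy=3.3,interpolation=cv2.INTER_CUBIC))
for n,w in (("top",W),("scene",W2)):
    near=lambda lo,hi,cx,cy,rad:w[(w[...,2]>lo)&(w[...,2]<hi)&(np.hypot(w[...,0]-cx,w[...,1]-cy)<rad)]
    for nm,p in (("bar",near(.118,.14,.46,.06,.06)),("spk",near(.079,.095,.55,.075,.08)),("disc",near(.035,.048,.55,.075,.13)),("post",near(.095,.113,.55,.075,.12))):
        if len(p)<5: print(n,nm,len(p)); continue
        rc=cv2.minAreaRect(p[:,:2].astype(np.float32)*1000)
        print(n,nm,len(p),p.mean(0).round(4),np.round(rc[0],1),np.round(rc[1],1),round(rc[2],1))
E
```

```text
top bar 68 [0.457  0.0671 0.1278] [457.1  67.6] [12.6 43.5] 9.0
top spk 344 [0.5404 0.0795 0.0833] [530.9  84.8] [71.1 94.2] 60.6
top disc 2381 [0.5482 0.0792 0.0413] [542.   80.5] [206.5 208.2] 16.6
top post 29 [0.5126 0.1423 0.103 ] [489.2 111.5] [146.5  19.1] 54.6
scene bar 120 [0.4624 0.0658 0.1267] [460.2  65.7] [16.7 43.7] 13.2
scene spk 491 [0.5451 0.0784 0.0835] [534.1  71.4] [100.2  71.6] 30.4
scene disc 2893 [0.5659 0.08   0.0426] [545.   79.2] [212.8 207.3] 15.4
scene post 100 [0.4952 0.1089 0.105 ] [492.5 112.9] [140.9  30.3] 57.1
```

View pics/topc.png

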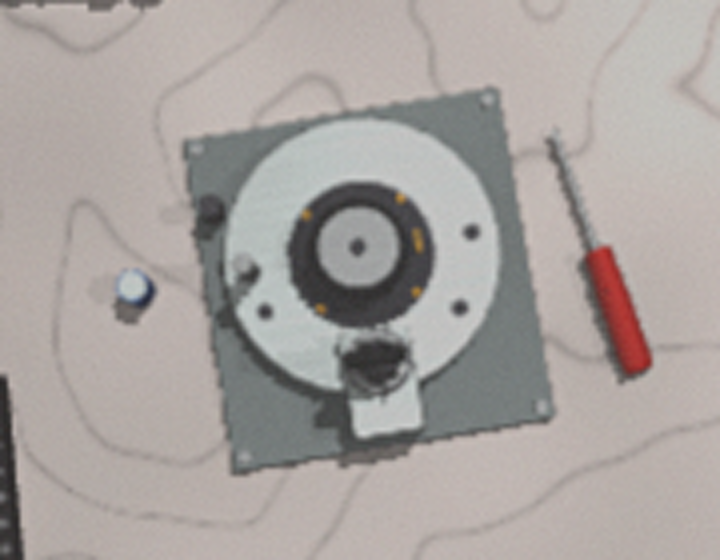

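View pics/sc.png

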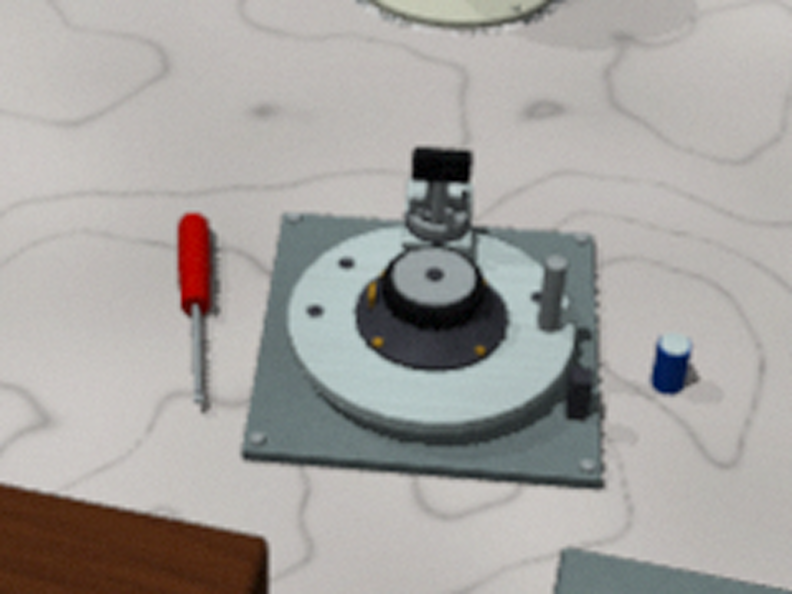

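The views agree: the bar is at about (0.458, 0.067) with yaw about 9°, the disc axis is at about (0.5435, 0.080), and the post is on the +y side (top-crop pixel 247,270).

```bash
python3 - <<'E'
from h import *
print(r.grip_point_offset,r.read_ee_rot(),r.read_clock(),r.read_contact_force(),r.read_ft_torque())
for y in (99,-81):
  for k in (0,-45,-90):
    q=r.ik([.4585,.0668,.118-r.grip_point_offset],[180,0,y+k]); print(y,k,None if q is None else np.round(q,1))
E
```

```text
0.0187 [-1.79998609e+02 -1.56708648e-04  1.60072989e+02] 1.3 [-0.30862768 -0.04690653 -0.25605693] [-0.01418857  0.03522595  0.05766786]
99 0 [  4.1 -15.7 102.7   0.   93.   -4.9]
99 -45 [  4.1 -15.7 102.7  -0.   93.   40.1]
99 -90 [  4.1 -15.7 102.7  -0.   93.   85.1]
-81 0 None
-81 -45 [   4.1  -15.7  102.7    0.    93.  -139.9]
-81 -90 [  4.1 -15.7 102.7   0.   93.  -94.9]
```

```bash
python3 - <<'E'
from h import *
o=[180,0,99]; z=.119-r.grip_point_offset
r.reach([.4585,.0668,.22],o); r.move_l([.4585,.0668,z+.04],o,rate=.12)
print("air",r.read_contact_force(),r.read_ft_torque())
print(r.move_l([.4585,.0668,z],o,rate=.05,max_force=6))
print(r.read_contact_force())
r.grab(); r.dwell(.3)
print("grip",r.read_gripper_width(),r.read_grasp_force(),r.read_contact_force(),r.read_ft_torque(),r.read_tool_pos(),r.read_clock())
im,d=r.read_camera("scene"); c=im[130:330,240:480,::-1]; cv2.imwrite("pics/grip.png",cv2.resize(c,None,fx=3,fy=3,interpolation=cv2.INTER_CUBIC))
E
```

```text
air [ 0.08118216  0.070917   -0.48289352] [-0.07393537  0.09550699  0.00080612]
False
[-0.58370355  0.54587994  0.41412969]
grip 0.13395901370078603 29.980474412441254 [ 0.97539737  0.20689381 -0.23785689] [-0.00423563  0.01665255  0.01449531] [0.45853834 0.06680737 0.10028924] 6.525
```

View pics/grip.png

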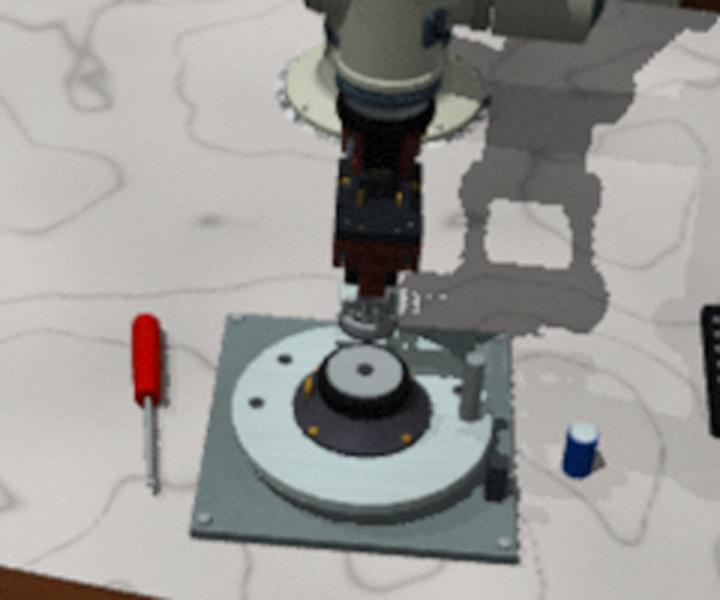

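The fingers hold the bar (opening 11.8 mm) at the bracket. Next I lift it.

```bash
python3 - <<'E'
from h import *
x,y,z0=.4585,.0668,.119-r.grip_point_offset
for dz in (.004,.008,.012,.0138):
    s=r.move_l([x,y,z0+dz],rate=.02,max_force=16); r.dwell(.15)
    print(dz,s,np.round(r.read_contact_force(),2),np.round(r.read_ft_torque(),3),np.round(r.read_tool_pos(),4),r.read_gripper_width())
    if s: break
E
```

```text
0.004 False [ 3.54  0.82 -8.77] [-0.023 -0.647  0.039] [0.4584 0.0668 0.1038] 0.13877301843406964
0.008 False [ 2.8  -0.55 -9.42] [ 0.035 -0.552  0.014] [0.4584 0.0668 0.1082] 0.13401419628224523
0.012 False [  2.75   0.7  -10.91] [-0.022 -0.516  0.01 ] [0.4584 0.0668 0.1121] 0.13483671676250333
0.0138 False [  2.62  -0.03 -11.35] [-0.051 -0.448  0.011] [0.4584 0.0668 0.114 ] 0.13420120516397993
```

```bash
python3 - <<'E'
from h import *
import json
p=np.array([.4585,.0668,.119-r.grip_point_offset+.0138]); k=0.; log=[]
def meas(n=4): return np.mean([np.r_[r.read_contact_force(),r.read_ft_torque()] for _ in range(n)],0)
base=meas(8)[5]
while k<1.5:
    dk=.07 if k<.8 else .02
    k+=dk
    r.move_l(p,[180,0,99-np.degrees(k)],rate=.05); r.dwell(.08 if k<.8 else .15)
    m=meas(); tz=m[5]-base; log.append((k,tz))
    print(round(k,3),np.round(m[:3],1),round(tz,3))
    if tz>.12 or abs(m[2])<5 or np.hypot(*m[:2])>15: break
    p[:2]+=np.clip(.0001*m[:2],-.0003,.0003)
print(p,r.read_clock(),r.read_tool_pos(),r.read_ee_rot(),base)
json.dump(dict(k=k,p=p.tolist(),base=base,log=log),open("s.json","w"))
E
```

```text
0.07 [  2.1   0.1 -11.4] 0.002
0.14 [  2.1   1.  -11.9] -0.017
0.21 [  1.3  -0.6 -10.8] -0.021
0.28 [ -0.6  -0.1 -10.6] -0.024
0.35 [  0.3   0.6 -11.6] -0.013
0.42 [  0.7  -0.6 -12.3] -0.01
0.49 [ -0.5  -1.4 -11.8] 0.038
0.56 [ -0.2  -0.6 -10.9] -0.031
0.63 [  0.4  -0.7 -12.5] -0.027
0.7 [  1.    0.5 -11.1] -0.018
0.77 [  0.9   0.5 -11.2] 0.0
0.84 [  1.1  -0.5 -11.4] -0.016
0.86 [ -0.6  -1.1 -11.5] 0.003
0.88 [  0.6  -0.2 -11.4] -0.013
0.9 [  0.8  -0.2 -11.6] -0.066
0.92 [  0.3   0.7 -10.7] 0.013
0.94 [  0.6   0.8 -10.7] 0.008
0.96 [  0.2  -0.8 -11.2] -0.043
0.98 [ -0.5  -1.6 -12.4] 0.084
1.0 [ -0.4  -0.  -11.8] 0.272
[0.45948598 0.06638686 0.1141    ] 15.7417 [0.4594741  0.0664611  0.11408073] [-1.79994762e+02 -2.39252101e-03  4.17327049e+01] 0.010659427251003467
```

```bash
python3 - <<'E'
from h import *
import json
s=json.load(open("s.json")); p=np.array(s["p"]); z0=p[2]
def meas(n=4): return np.mean([np.r_[r.read_contact_force(),r.read_ft_torque()] for _ in range(n)],0)
k=.923; o=[180,0,99-np.degrees(k)]
r.move_l(p,o,rate=.02); r.dwell(.3); print(np.round(meas(),2))
for i in range(16):
    p[2]-=.0005
    r.move_l(p,o,rate=.01); r.dwell(.12); m=meas()
    print(round((p[2]-z0)*1e3,1),np.round(m[:3],1),round(m[5]-s["base"],3),r.read_tool_pos()[2].round(5))
    if m[2]>-2.5: break
print(r.read_clock()); s.update(k=k,p=p.tolist()); json.dump(s,open("s.json","w"))
E
```

```text
[-6.700e-01  7.900e-01 -1.137e+01  8.000e-02  2.100e-01 -1.000e-02]
-0.5 [ -1.3   0.6 -10.7] -0.008 0.11356
-1.0 [ -0.    1.6 -10.8] -0.016 0.11308
-1.5 [ -0.5   1.2 -11.3] 0.007 0.11257
-2.0 [ -1.2   1.2 -10.8] 0.0 0.11206
-2.5 [ -1.7   1.2 -10.3] -0.014 0.11157
-3.0 [ -1.3   1.3 -10.9] -0.044 0.11109
-3.5 [-0.6  1.9 -9.8] -0.066 0.11058
-4.0 [ -1.6   2.2 -10.5] -0.008 0.11007
-4.5 [ -0.7   1.5 -10.7] -0.031 0.10957
-5.0 [-2.1  2.  -9.3] -0.017 0.10909
-5.5 [-1.3  1.7 -9.4] 0.045 0.10859
-6.0 [ -0.8   1.  -10.2] -0.071 0.10808
-6.5 [-1.5  1.4 -7.2] -0.005 0.10783
-7.0 [-3.9  2.1 -2.7] -0.015 0.10773
-7.5 [-4.9  0.8  0.7] -0.006 0.10766
21.7917
```

The spring pull vanished at -6.3 mm, which is the notch floor at 0.0075. I release the handle, retreat and look.

```bash
python3 - <<'E'
from h import *
import json
p=json.load(open("s.json"))["p"]
r.gripper_open(); r.dwell(.5); r.move_l([p[0],p[1],.2],rate=.1)
# go behind the post, high
C=np.array([.5435,.080]); psi=np.radians(9)
def pt(ang,rad): return C+rad*np.array([np.cos(ang+psi),np.sin(ang+psi)])
post=pt(np.pi/2,.085); print("post",post)
r.grab()
for rad,b in((.085,.05),):
    q=post-b*np.array([np.cos(psi),np.sin(psi)])
    for yaw in (189,99,144,54,9,-81): 
        a=r.ik([q[0],q[1],.083],[180,0,yaw]); e=pt(np.pi/2-1.1,.085); a2=r.ik([e[0],e[1],.083],[180,0,yaw-63])
        print(yaw,None if a is None else np.round(a),None if a2 is None else np.round(a2))
r.reach([.42,-.15,.25],[180,0,99])
for n in("top","scene"):
    im,d=r.read_camera(n); np.savez(f"{n}1.npz",im=im,d=d); w=cloud(n,d)
    for nm,lo,hi,cx,cy,rad in (("bar",.126,.15,.459,.066,.04),("post",.097,.113,post[0],post[1],.04)):
        P=w[(w[...,2]>lo)&(w[...,2]<hi)&(np.hypot(w[...,0]-cx,w[...,1]-cy)<rad)]
        if len(P)>4:
            rc=cv2.minAreaRect(P[:,:2].astype(np.float32)*1000); print(n,nm,len(P),np.median(P,0).round(4),np.percentile(P[:,2],90).round(4),np.round(rc[0],1),np.round(rc[1],1),round(rc[2]))
    if n=="scene": cv2.imwrite("pics/rel.png",cv2.resize(im[130:330,240:480,::-1],None,fx=3,fy=3,interpolation=cv2.INTER_CUBIC))
print(r.read_clock(), r.read_gripper_width())
E
```

```text
post [0.53020307 0.16395351]
189 [ 14.  -8.  98.   0.  90. -85.] [  9.  10.  79.   0.  91. -27.]
99 [14. -8. 98. -0. 90.  5.] [ 9. 10. 79. -0. 91. 63.]
144 [ 14.  -8.  98.   0.  90. -40.] [ 9. 10. 79. -0. 91. 18.]
54 [14. -8. 98. -0. 90. 50.] [  9.  10.  79.  -0.  91. 108.]
9 [14. -8. 98. -0. 90. 95.] None
-81 None [   9.   10.   79.    0.   91. -117.]
top bar 65 [0.4569 0.0683 0.1355] 0.1402 [457.1  67.6] [41.8 10.2] 43
top post 23 [0.5295 0.1628 0.1026] 0.1053 [529.3 164. ] [15.  12.3] 88
scene bar 100 [0.4645 0.0667 0.1357] 0.139 [461.9  66.3] [42.4 17. ] 55
scene post 41 [0.5337 0.162  0.1037] 0.106 [530.9 162. ] [13.4 19. ] 70
27.325 0.0057857391845260115
```

View pics/rel.png

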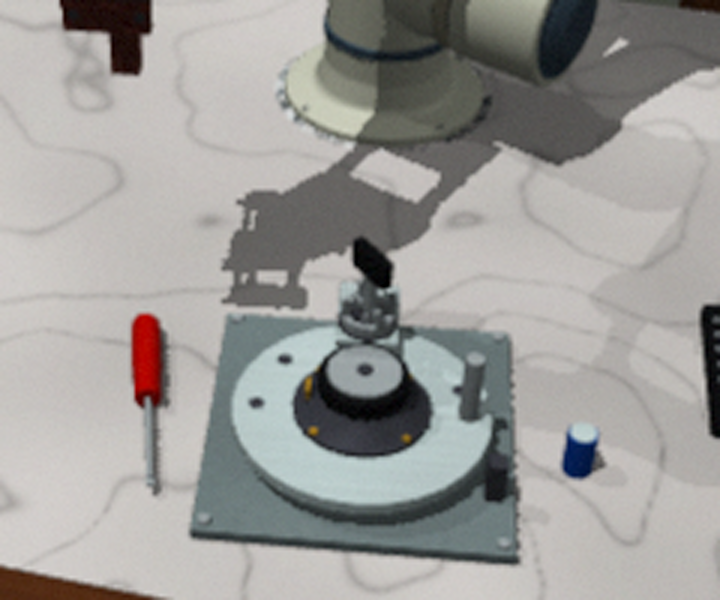

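The bar is turned and its top stands at about 0.138, so the plunger is parked. The post is still at its start (crop pixel 473,385). Next I push the table.

```bash
cat > push.py <<'E'
from h import *
C=np.array([.5435,.0795]); psi=np.radians(9)
w=cloud("scene",np.load("scene1.npz")["d"]); L=(w[...,:2]-C)@np.array([[np.cos(psi),-np.sin(psi)],[np.sin(psi),np.cos(psi)]])
m=(L[...,0]>.015)&(L[...,0]<.1)&(L[...,1]>.09)&(L[...,1]<.14)&(w[...,2]>.02)
print("block top",np.percentile(w[m][:,2],98),np.median(L[m],0))
assert np.percentile(w[m][:,2],98)<.075
Z=.085
def pose(a,z=Z):
    t=np.pi/2+psi-a; q=C+.085*np.array([np.cos(t),np.sin(t)])
    return [q[0],q[1],z],[180,0,189-np.degrees(a)]
def F(): return np.mean([r.read_contact_force() for _ in range(3)],0)
p,o=pose(-.5,.22); r.reach(p,o)
p,o=pose(-.5); r.move_l(p,o,rate=.12)
b=F(); a=-.5; near=False
while a<1.05:
    a+=.06 if a<.7 else .02
    p,o=pose(a); hit=r.move_l(p,o,rate=.06,max_force=12)
    f=F()-b; t=np.pi/2+psi-a; ft=-(f[0]*np.sin(t)-f[1]*np.cos(t)); fr=f[0]*np.cos(t)+f[1]*np.sin(t)
    print(round(a,2),hit,"tang",round(ft,1),"rad",round(fr,1),"z",round(f[2],1))
    if hit or ft>9: break
print(a,"swivel est",a+.21,r.read_clock())
r.dwell(.3)
E
python3 push.py
```

```text
block top 0.05311420867689275 [0.05944916 0.10081111]
-0.44 False tang 0.9 rad 0.4 z -0.1
-0.38 False tang -0.4 rad 1.0 z 1.0
-0.32 False tang 0.2 rad 0.7 z -0.5
-0.26 False tang 0.8 rad 0.3 z 0.7
-0.2 False tang 0.1 rad 0.4 z -0.7
-0.14 False tang 1.0 rad 0.1 z 0.1
-0.08 False tang 0.2 rad 0.6 z 0.2
-0.02 False tang 0.3 rad -0.2 z -0.3
0.04 False tang 0.8 rad 0.5 z 0.0
0.1 False tang 1.4 rad 0.4 z 0.3
0.16 False tang 0.6 rad -0.1 z 0.6
0.22 False tang 0.9 rad -0.8 z 0.1
0.28 False tang 0.4 rad 0.3 z 0.1
0.34 False tang 0.9 rad 0.4 z 0.6
0.4 False tang 0.6 rad -0.4 z 0.5
0.46 False tang 1.1 rad -0.0 z -0.1
0.52 False tang 1.1 rad 0.4 z -0.1
0.58 False tang 0.2 rad -1.0 z -0.4
0.64 False tang 1.2 rad 0.1 z -0.7
0.7 False tang -0.8 rad 0.0 z -0.7
0.72 False tang 2.5 rad -0.3 z -0.0
0.74 False tang 2.1 rad 0.3 z 0.2
0.76 False tang 1.9 rad -0.3 z 0.4
0.78 False tang 0.6 rad 0.2 z -0.0
0.8 False tang 1.6 rad 0.4 z 0.1
0.82 False tang 1.3 rad 0.4 z -0.3
0.84 False tang 0.7 rad 0.5 z 0.5
0.86 False tang 0.7 rad -0.2 z -0.7
0.88 False tang 1.2 rad -0.3 z 0.3
0.9 False tang 5.2 rad 0.9 z 0.4
0.92 False tang 9.7 rad 0.0 z 2.7
0.9200000000000004 swivel est 1.1300000000000003 37.6333
```

```bash
python3 - <<'E'
from h import *
C=np.array([.5435,.0795]); psi=np.radians(9)
def pose(a,z):
    t=np.pi/2+psi-a; q=C+.085*np.array([np.cos(t),np.sin(t)]); return [q[0],q[1],z],[180,0,189-np.degrees(a)]
r.move_l(*pose(.89,.085),rate=.02); r.move_l(*pose(.6,.085),rate=.06); r.move_l(*pose(.6,.22),rate=.12)
r.reach([.42,-.15,.3],[180,0,99]); r.dwell(.3)
for n in("top","scene"):
    im,d=r.read_camera(n); w=cloud(n,d)
    e=C+.085*np.array([np.cos(np.pi/2+psi-1.1),np.sin(np.pi/2+psi-1.1)])
    for nm,lo,hi,cx,cy,rad in (("bar",.126,.15,.459,.066,.04),("post",.097,.113,e[0],e[1],.04)):
        P=w[(w[...,2]>lo)&(w[...,2]<hi)&(np.hypot(w[...,0]-cx,w[...,1]-cy)<rad)]
        if len(P)>4:
            c=np.array(cv2.minAreaRect(P[:,:2].astype(np.float32))[0]); v=c-C
            print(n,nm,c.round(4),np.percentile(P[:,2],90).round(4),"swivel",(np.pi/2+psi-np.arctan2(v[1],v[0])).round(3))
    if n=="scene": cv2.imwrite("pics/end.png",cv2.resize(im[130:330,240:480,::-1],None,fx=3,fy=3,interpolation=cv2.INTER_CUBIC))
print(r.read_clock(),r.read_contact_force())
E
```

```text
top bar [0.4569 0.0675] 0.1407 swivel 4.731
top post [0.611 0.129] 0.1064 swivel 1.095
scene bar [0.4613 0.067 ] 0.1395 swivel 4.719
scene post [0.6129 0.129 ] 0.1074 swivel 1.108
41.775 [0.44115354 0.16963924 0.08187647]
```

View pics/end.png

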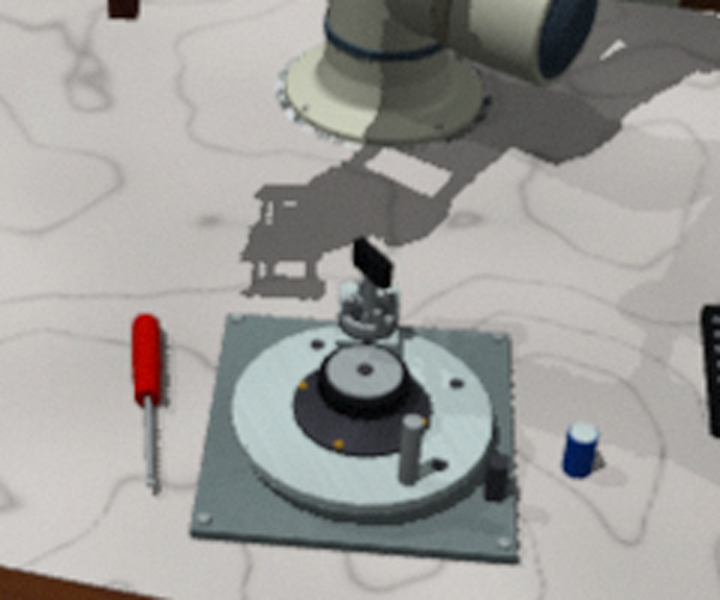

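The picture shows the post swung round to its end position (crop pixel 410,450), the handle still parked (372,262), and the screwdriver and capacitor where they were.

```bash
python3 -c "
from plant import r
print(r.job_done())"
```

```text
the job is handed in; nothing more can be done
None
```

The plunger is parked in its rest notch, the turntable is at its far stop (about 1.10 rad by camera), the hand is clear, and the job was handed in at about 42 s; no verdict came back.

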